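# Shut the lowest gear tier

## Task

The round tin is too tall for the lowest acrylic tier: take it out and set it down, without dropping it, standing upright on the second tier. Then fold the raised flap down until it is fully shut, without letting it slam, and after that turn the steel catch so that its tongue lies over the flap and the line on its grip points at the white index mark. Leave the rest of the gear where it is.

Things in the scene. Friction and masses are not known exactly. Their poses are not given: they have to be found in the camera images.
- tiers: fixed smoky acrylic stand, three tiers side by side rising to +y. Origin on the work surface under the middle of the lowest tier's tray; x away from the robot, y left, z up. Tray x -75..75, y -130..130 mm, floor z 8, rim z 45, walls 5. Solid deck in front: x -145..-75, top z 45. 2nd tier: board y 145..290, top z 100. 3rd: board y 300..420, top z 150. Both boards x -120..120
- tier2_spot (a point): on the top face of the second tier's board, the middle of its clear front part (100 mm above the work surface); the rear part holds a carabiner. The tin may stand anywhere on the board
- tin: closed round aluminium tin, 60 mm tall, 53 mm in diameter, its lid (top 18 mm) 56 mm; stands upright in the tray on its floor and sticks out 23 mm above the rim. Origin: centre of its underside, z up. About 150 g (100 to 210 g)
- flap (a joint): flap of the lowest tier (rad): 0 = fully shut, flat on the rim; 1.57 = upright; starts 1.45 to 1.7. Stiff hinge (0.22 N m friction): stays where left. Hinged along the tray's far (+x) rim, so it shuts by pushing it from behind towards the robot, then down
- flap_hinge (a point): on the hinge line, middle of the width, at the flap's underside (stand frame x 75, y 0, z 45 mm)
- flap_edge (a point): middle of the flap's free edge, at half its thickness; moves with the flap. The flap is a smoky acrylic plate 150 mm from hinge to free edge, 256 wide, 6 thick, 200 g, aluminium trim on the free edge. Shut, its top is 51 mm above the work surface
- catch (a joint): angle of the turn catch on the deck (rad), growing clockwise seen from above: 0 = tongue points to the stand's +y; 1.571 = tongue points to +x over the shut flap and the black line on its grip points at the index mark. Starts 0.1 to 0.45; range -0.2 to 2.2, no stop or click at 1.571; light friction (0.04 N m), stays where left
- catch_grip (a point): on the catch's vertical axis (stand x -108, y 0), 73 mm above the work surface. Steel catch on a 42 mm round base: flat tongue 14 wide, 4 thick, reaching 52 mm from the axis (its top 57 mm above the surface); on it an upright bar grip 48 long along the tongue, 12 wide, top at 81 mm. Site x: across the bar; y: along the tongue, outward
- index_mark (a point): white line 12 x 2.6 mm on the deck, 137 mm in front of the stand's origin, on the robot's side (-x) of the catch: the index mark
- carabiner_oval: bystander: oval aluminium carabiner 102 x 54 x 11 mm, lying in the tray beside the tin; origin at its middle underneath
- belay_plate: bystander: steel two-slot belay plate 56 x 34 x 10 mm lying in the tray on the tin's other side (either side)
- carabiner_dee: bystander: D-shaped aluminium carabiner 98 x 52 x 11 mm lying across the rear of the second tier
- carabiner_pear: bystander: pear-shaped aluminium carabiner 108 x 60 x 11 mm lying on the shelf to the right of the stand
- headlamp: bystander: yellow headlamp 50 x 72 x 42 mm on the third tier
- pulley: bystander: aluminium pulley 71 x 52 x 22 mm on the shelf to the right of the stand
- flask: bystander: steel flask 68 mm in diameter, 190 mm tall, standing on the shelf to the right
There are look-alikes about, which are no part of the job. What is meant by the tin is not red or turquoise, and is the larger of those in its own colour.

How it is judged:
On the way, in this order (a step that is already met when the one before it is completed fails the run):
1. the tin stands upright on the second tier, let go (x of tin in the frame of tiers between -0.11 and 0.11 m and y of tin in the frame of tiers between 0.155 and 0.28 m and z of tin in the frame of tiers between 0.094 and 0.106 m and angle between tin's own z axis and vertical below 0.1 rad and contact force between the fingers and tin below 0.1 N and linear speed of tin below 0.05 m/s), for 0.2 s.
2. the flap is fully shut (within 0.06 rad) (value of joint flap below 0.06 rad), for 0.2 s.
3. the catch is turned to the index mark (within 0.12 rad) (value of joint catch between 1.451 and 1.691 rad), for 0.2 s.
At the end, for the whole second after the job is handed in: The tin stands at rest and upright (within 0.1 rad) on the second tier's board, its foot on the board (at most about 17 mm over an edge, so centre on the board); the flap is shut to within 0.06 rad; the catch's line points at the index mark (1.571 rad) within 0.12 rad (all of step 3 and x of tin in the frame of tiers between -0.11 and 0.11 m and y of tin in the frame of tiers between 0.155 and 0.28 m and z of tin in the frame of tiers between 0.094 and 0.106 m and angle between tin's own z axis and vertical below 0.1 rad and linear speed of tin below 0.02 m/s and value of joint flap below 0.06 rad); the robot touches nothing.
It fails at once if the flap is slammed (turns shut faster than 3 rad/s) (velocity of joint flap below -3 rad/s).
It fails at once if the tin is dropped or thrown (moves faster than 0.5 m/s out of the fingers) (contact force between the fingers and tin below 0.05 N and linear speed of tin above 0.5 m/s).
It fails at once if any other piece of gear is moved more than 30 mm (distance of any of carabiner_oval, carabiner_dee, carabiner_pear, belay_plate, headlamp, pulley, flask from where it was at the start of the episode above 0.03 m).
It also fails if it takes over 72 s, if anything falls off the work surface, if the arm or the gripper's body presses on something with over 40 N, if the wrist force passes 120 N, or if a joint passes its speed limit or range.

## Robot

A 6-joint arm with a two-finger parallel gripper is mounted at the origin on the work surface. World frame = base frame: x ahead of the robot, y to its left, z up, the work surface at z = 0. Lengths are in m, angles in rad, forces in N, time in s.
With the tool pointing down it reaches from about 0.375 to 0.925 m from the base axis. Payload 5.7 kg.
Tool frame: the origin (TCP) lies midway between the tips of the shut fingers; the grasp point (between the pads) lies 19 mm behind it; z points along the fingers, x is the direction in which the jaws open and shut, and the axes are right-handed (so a half turn about z gives the same grasp; the last joint's range is limited). The gripper opens to 88 mm and grips with 3 to 60 N. Pads are 20 mm wide; open, the fingers measure 115 mm over their backs; the gripper's body (75 mm by 178 mm) begins 61 mm behind the grasp point.
Start: joints at [-0.115, 0.359, 1.51, -0, 1.272, -0.115], TCP at [0.6, -0, 0.223] pointing down, gripper open.
Joint ranges: [-2.97, 2.97], [-1.01, 2.36], [0.21, 2.38], [-0.96, 4.11], [0.2, 2.71], [-2.98, 2.98]. Speed limits (rad/s): [2.39, 2.39, 3.14, 3.14, 3.14, 3.14].

## Interface

Orientations are given as a unit quaternion [x, y, z, w].
In Python, from bench import manip gives the robot as it stands.
- The arm moves only by the tool apply_moves, never from a script. Its argument "increments" is one flat list of numbers, 7 for each row, row after row: the shift along the tool's x, y, z scaled (see below), then the turn, a rotation vector about the tool's x, y, z scaled (see below), then the opening, from 0 (shut) to 1 (fully open). In form: [tx, ty, tz, wx, wy, wz, gripper, tx, ty, tz, wx, wy, wz, gripper, ...]. A call has 1 to 8 rows; each row is the pose to reach, as a shift and turn from the pose commanded when the call began, along the tool's axes at that moment, turning the shorter way round; what a row does not reach only later rows make up. The controller multiplies each number of a shift by 0.3 m and each number of a turn by 180 degrees. A row lasts 1/12 s, in which the tool goes at most 41.7 mm and 7.16 degrees, less where a joint would pass 70% of its speed; a pose out of reach is approached as far as the arm can. A call with a number of a shift or a turn outside -1 to 1 is refused whole. A call with a gripper value outside its range is refused whole. The fingers move at their own pace and stop on an object; "force" is the grip in N (left out, the last holds). Time passes only in rows, so rows that repeat a pose let the fingers close. It gives the time, the measured TCP pose, the force and the opening at its end, in the units of the state.
- manip.observe(): the state, without advancing time (a new reading comes with each control period).
- manip.get_image(name): name is "scene" or "side" or "wrist"; returns a dict with "img" (420x560x3 uint8, red, green, blue), "vertical_fov" (degrees; the focal length in pixels is half the picture's height over the tangent of half this angle, whatever the lens; pixels are square), "cx", "cy" (the principal point, pixels), "R" (3x3) and "t" (3): a world point X has camera coordinates R X + t; the wrist camera has in their place "mount" (4x4, takes a point from camera to tool coordinates, whose origin is the TCP and whose axes are the tool frame's). Camera axes: x right, y down, z forward; pixel columns grow to the right and rows downward; lengths in m; the calibration is good to about 2 mm. A picture is of the moment at which its call begins: read the wrist's pose just before it. There is no depth.
- manip.finish_job(): hands the job in, once; it reports no verdict.
Trained networks look in the newest picture that a camera, given by its name, has taken for a name from the list of things; names that differ only in an ending like _2 or _b are one class to them, and where a whole thing is asked for, a point or a joint stands for the part that bears it (a point fixed in the world has none). Each returns a list of dicts, best first, with "score" (0 to 1); they miss things now and then, are a little off and sometimes report something else, mostly with a low value. They report only what shows in the picture. A call takes as long as a camera call. They do not tell look-alikes from the thing itself.
- manip.recognise(camera, label): "box" ([centre column, centre row, width, height] in pixels, round what is visible of it).
- manip.cut_out(camera, label): "region" (420x560 bool, what is visible of it) and "box" ([centre column, centre row, width, height] in pixels, round what is visible of it).
- manip.landmark_of(camera, label): "at" ([column, row] in pixels: a listed point, or the origin of a listed thing).
The state is a dict: "clock": time; "joint_positions": joint angles; "dq": joint speeds; "joint_efforts": joint torques, N m; "tcp_pos": TCP position; "tool_rot": TCP orientation; "contact_force": force on the tool from outside, world axes, zero at the start; "wrist_torque": the same for the moment, N m; "finger_gap": finger opening in m.
Only numpy, scipy, OpenCV 4.12 (cv2) and the standard library are available. Lean on these libraries where they do the work, as an engineer would, in place of code of your own. Each camera call takes 0.05 s, during which the arm holds its last target. There are 200 camera calls.

## Working session

There is one attempt and no reset: what is moved stays moved. The work goes in short steps, Python scripts to look and compute and a tool call to move; the robot and the scene stay as the last step left them, time stands still between calls to the robot, and variables do not carry over. Pictures are saved under pics/ and viewed, about 8 in all and at most 12, crops included, and the job is handed in when it is done.

Besides the shell and the picture viewer there is one more tool, called by a JSON object that holds its "method" and its "body", one argument or row to a line. apply_moves: Moves the arm, as the interface text tells. Shifts and turns lie within -1 to 1; 1 stands for 0.3 m of shift or 180 degrees of turn. Its arguments: {"type":"object","properties":{"increments":{"type":"array","items":{"type":"number"}},"force":{"type":"number"}},"required":["increments"]}

```bash
mkdir -p pics
cat > h.py <<'E'
import numpy as np, cv2
from bench import manip
from scipy.spatial.transform import Rotation as Ro
def cam(name):
    s=manip.observe(); d=manip.get_image(name)
    h,w=d["img"].shape[:2]; f=h/2/np.tan(np.radians(d["vertical_fov"])/2)
    K=np.array([[f,0,d["cx"]],[0,f,d["cy"]],[0,0,1]])
    if "mount" in d:
        T=np.eye(4);T[:3,:3]=Ro.from_quat(s["tool_rot"]).as_matrix();T[:3,3]=s["tcp_pos"]
        W=np.linalg.inv(T@np.array(d["mount"])); R,t=W[:3,:3],W[:3,3]
    else: R,t=np.array(d["R"]),np.array(d["t"])
    return d["img"],K,R,t
def save(img,n): cv2.imwrite("pics/"+n,cv2.cvtColor(img,cv2.COLOR_RGB2BGR))
def proj(X,K,R,t):
    p=(R@np.atleast_2d(X).T).T+t; p=p@K.T; return p[:,:2]/p[:,2:]
def onz(px,z,K,R,t):
    r=R.T@np.linalg.solve(K,[px[0],px[1],1]); c=-R.T@t; return c+r*(z-c[2])/r[2]
E
python3 - <<'E'
from h import *
ims=[]
s=manip.observe(); print(s)
Z={"tier2_spot":.1,"tin":.008,"flap_hinge":.045,"catch_grip":.073,"index_mark":.045,"tiers":0,"carabiner_dee":.1,"carabiner_oval":.008,"belay_plate":.008,"headlamp":.15,"flask":0}
for c in ["scene","side","wrist"]:
    img,K,R,t=cam(c); ims.append(img); save(img,c+"0.png")
    for l,z in Z.items():
        for q in manip.landmark_of(c,l)[:3]:
            print(c,l,round(q["score"],2),np.round(q["at"],0),np.round(onz(q["at"],z,K,R,t),3))
E
```

```text
{'clock': 0.0, 'joint_positions': array([-1.15123732e-01,  3.59490277e-01,  1.51142817e+00, -2.90046877e-05,
        1.27247346e+00, -1.15135728e-01]), 'dq': array([ 8.23503384e-04, -9.60294331e-04,  1.26447022e-03, -9.80381734e-06,
        1.96992857e-04, -1.68695599e-03]), 'joint_efforts': array([-2.01257943e-03, -5.15376234e+01, -2.70722097e+01,  6.73234044e-02,
        3.48843460e-02, -1.61260368e-04]), 'tcp_pos': array([5.99317353e-01, 4.63889285e-05, 2.21819970e-01]), 'tool_rot': array([ 9.99999595e-01,  1.02727644e-05, -8.95262997e-04, -8.95789143e-05]), 'contact_force': array([-0.31671794, -0.17884332,  0.12285567]), 'wrist_torque': array([0.03825104, 0.00377165, 0.05444095]), 'finger_gap': 0.0878026663415436}
scene tier2_spot 0.92 [290. 187.] [0.532 0.098 0.1  ]
scene tin 0.85 [270. 271.] [ 0.535 -0.116  0.008]
scene tin 0.73 [253. 350.] [ 0.557 -0.325  0.008]
scene tin 0.69 [350. 318.] [ 0.742 -0.198  0.008]
scene flap_hinge 0.58 [308. 266.] [ 0.625 -0.107  0.045]
scene catch_grip 0.62 [236. 244.] [ 0.451 -0.11   0.073]
scene catch_grip 0.58 [146. 370.] [ 0.395 -0.448  0.07
[... 1212 characters left out ...]
2 [193.  70.] [0.529 0.112 0.1  ]
wrist tier2_spot 0.54 [307. 279.] [ 0.629 -0.081  0.1  ]
wrist tin 0.87 [355. 259.] [ 0.701 -0.102  0.008]
wrist tin 0.67 [230. 265.] [ 0.539 -0.111  0.008]
wrist tin 0.57 [248. 393.] [ 0.558 -0.317  0.008]
wrist flap_hinge 0.65 [301. 283.] [ 0.629 -0.116  0.045]
wrist flap_hinge 0.17 [121. 268.] [ 0.416 -0.096  0.045]
wrist catch_grip 0.62 [143. 283.] [ 0.453 -0.101  0.073]
wrist index_mark 0.79 [120. 268.] [ 0.415 -0.096  0.045]
wrist tiers 0.93 [245. 256.] [ 0.558 -0.101  0.   ]
wrist carabiner_oval 0.82 [255. 189.] [ 0.574 -0.009  0.008]
wrist carabiner_oval 0.43 [140. 283.] [ 0.419 -0.137  0.008]
wrist belay_plate 0.61 [247. 324.] [ 0.559 -0.199  0.008]
```

```bash
python3 -c "
import cv2
for c in ['scene','wrist']:
    cv2.imwrite(f'pics/{c}0b.png',cv2.resize(cv2.imread(f'pics/{c}0.png'),(784,588),interpolation=3))"
```

```text
(no output)
```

View pics/scene0b.png

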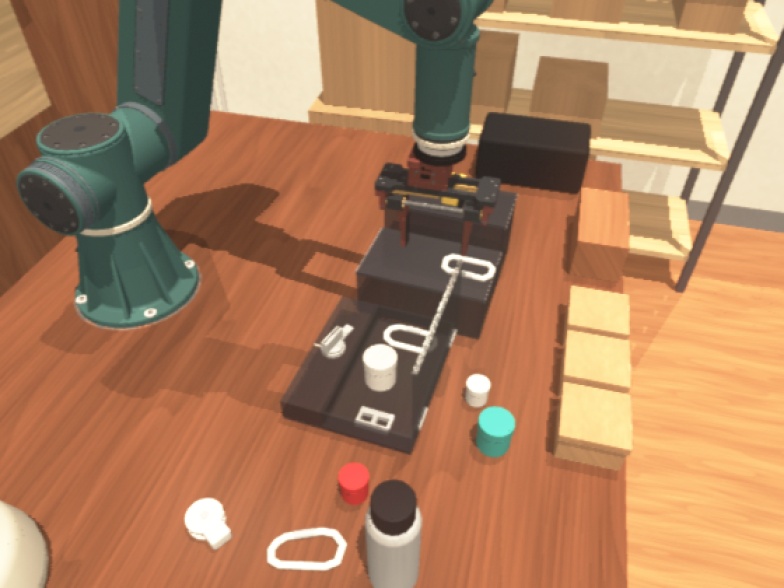

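View pics/wrist0b.png

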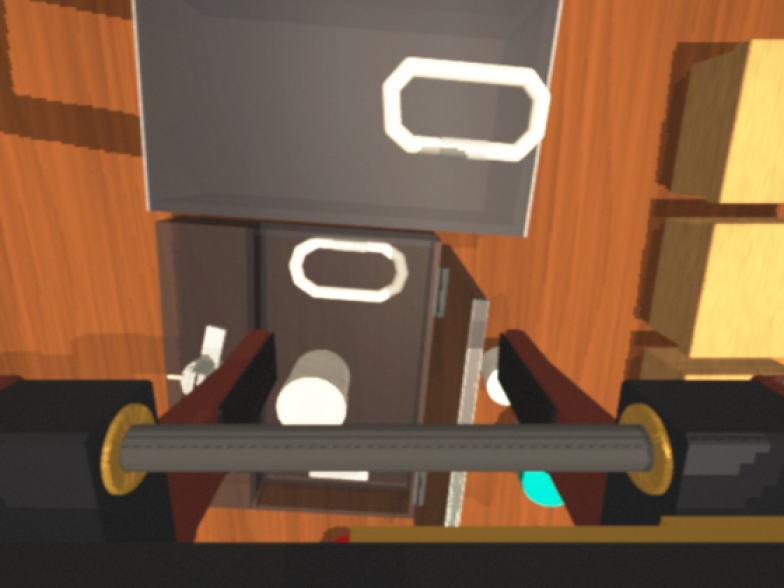

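The views show the white tin mid-tray (scene ~380,368 at 1.4x), with the flap roughly upright on its far side. The catch is at ~(333,343), the oval carabiner and belay plate sit either side of the tin, and there's a small white look-alike behind the flap. The stand is yawed by about -3.5°. Next I turn the jaws along the stand's y axis and go above the tin.

{"method": "apply_moves", "body": {
  "increments": [-0.207, 0.387, 0, 0, 0, 0.3, 1, -0.207, 0.387, 0, 0, 0, 0.3, 1, -0.207, 0.387, 0, 0, 0, 0.3, 1, -0.207, 0.387, 0, 0, 0, 0.3, 1, -0.207, 0.387, 0, 0, 0, 0.3, 1, -0.207, 0.387, 0, 0, 0, 0.3, 1, -0.207, 0.387, 0, 0, 0, 0.3, 1, -0.207, 0.387, 0, 0, 0, 0.3, 1],
  "force": 20
}}

```text
clock: 2.47
tcp_pos: [0.5378, -0.1164, 0.2227]
tool_rot: [0.889, -0.457, 0.0, -0.0]
contact_force: [0.8, -0.6, -0.2]
finger_gap: 0.0878
```

{"method": "apply_moves", "body": {
  "increments": [0, 0, 0, 0, 0, 0.219, 1, 0, 0, 0, 0, 0, 0.219, 1, 0, 0, 0, 0, 0, 0.219, 1, 0, 0, 0, 0, 0, 0.219, 1, 0, 0, 0, 0, 0, 0.219, 1, 0, 0, 0, 0, 0, 0.219, 1, 0, 0, 0, 0, 0, 0.219, 1]
}}

```text
clock: 3.05
tcp_pos: [0.5379, -0.1161, 0.2227]
tool_rot: [-0.685, 0.729, -0.0, -0.0]
contact_force: [0.5, 0.1, -0.1]
finger_gap: 0.0878
```

```bash
cat > look.py <<'E'
from h import *
import sys
s=manip.observe(); print(s["clock"],np.round(s["tcp_pos"],4),np.round(Ro.from_quat(s["tool_rot"]).as_matrix(),3).tolist(),np.round(s["joint_positions"],2),np.round(s["contact_force"],1),s["finger_gap"])
Z=eval(sys.argv[2]); n=sys.argv[1]
for c in sys.argv[3].split(","):
    img,K,R,t=cam(c); save(cv2.resize(img,(784,588),interpolation=cv2.INTER_CUBIC),n+c+".png")
    for l,z in Z.items():
        for q in manip.landmark_of(c,l)[:3]:
            print(c,l,round(q["score"],2),np.round(q["at"],0),np.round(onz(q["at"],z,K,R,t),3))
E
cat >> h.py <<'E'
E
python3 look.py a "{'tin':.008,'tier2_spot':.1,'flap_hinge':.045,'index_mark':.045,'catch_grip':.073,'tiers':0}" wrist,scene,side
python3 -c "
from h import *
print(np.round(manip.get_image('wrist')['mount'],3))
for c in ['wrist','scene','side']:
    img,K,R,t=cam(c)
    for q in manip.cut_out(c,'tin')[:3]:
        print(c,q['score'],np.round(q['box']),np.round(onz(q['box'][:2],.038,K,R,t),3))
"
```

```text
3.05 [ 0.5379 -0.1161  0.2227] [[-0.062, -0.998, -0.0], [-0.998, 0.062, -0.0], [0.0, 0.0, -1.0]] [-0.34  0.29  1.62 -0.    1.24  1.29] [ 0.5  0.1 -0.1] 0.08779683036083122
wrist tin 0.88 [259.  28.] [ 0.704 -0.108  0.008]
wrist tin 0.61 [445. 156.] [ 0.554 -0.317  0.008]
wrist tin 0.54 [528. 174.] [ 0.526 -0.418  0.008]
wrist tier2_spot 0.81 [ 40. 223.] [0.528 0.109 0.1  ]
wrist flap_hinge 0.95 [268.  97.] [ 0.631 -0.113  0.045]
wrist flap_hinge 0.35 [541.  71.] [ 0.638 -0.387  0.045]
wrist index_mark 0.65 [265. 282.] [ 0.422 -0.095  0.045]
wrist catch_grip 0.87 [268. 274.] [ 0.447 -0.102  0.073]
scene tin 0.89 [351. 317.] [ 0.742 -0.196  0.008]
scene tin 0.83 [252. 351.] [ 0.558 -0.328  0.008]
scene tin 0.67 [274. 272.] [ 0.545 -0.115  0.008]
scene tier2_spot 0.83 [293. 187.] [0.539 0.098 0.1  ]
scene tier2_spot 0.67 [278. 408.] [ 0.65  -0.465  0.1  ]
scene catch_grip 0.67 [235. 243.] [ 0.447 -0.106  0.073]
scene tiers 0.76 [279. 272.] [ 0.556 -0.108  0.   ]
side tin 0.79 [296. 261.] [ 0.537 -0.1    0.008]
side tin 0.76 [352. 326.] [ 0.555 -0.33   0.008]
side tin 0.59 [385. 259.] [ 
[... 271 characters left out ...]
2.] [0.631 0.375 0.073]
side tiers 0.77 [305. 262.] [ 0.557 -0.108  0.   ]
[[ 1.     0.     0.    -0.001]
 [-0.     0.964  0.265 -0.071]
 [-0.    -0.265  0.964 -0.163]
 [ 0.     0.     0.     1.   ]]
wrist 0.93 [276. 185.  57.  64.] [ 0.537 -0.116  0.038]
wrist 0.77 [258.  24.  42.  47.] [ 0.7   -0.108  0.038]
wrist 0.68 [333.   6.  37.   9.] [ 0.711 -0.181  0.038]
scene 0.97 [273. 263.  22.  30.] [ 0.542 -0.114  0.038]
scene 0.88 [342. 279.  20.  22.] [ 0.709 -0.121  0.038]
scene 0.68 [252. 346.  23.  32.] [ 0.561 -0.334  0.038]
side 0.84 [354. 321.  21.  28.] [ 0.551 -0.338  0.038]
side 0.69 [302. 254.  24.  30.] [ 0.546 -0.112  0.038]
side 0.66 [388. 250.  25.  33.] [ 0.746 -0.195  0.038]
```

{"method": "apply_moves", "body": {
  "increments": [0, -0.007, 0.1, 0, 0, 0, 1, 0, -0.007, 0.2, 0, 0, 0, 1, 0, -0.007, 0.3, 0, 0, 0, 1, 0, -0.007, 0.4, 0, 0, 0, 1, 0, -0.007, 0.5, 0, 0, 0, 1, 0, -0.007, 0.56, 0, 0, 0, 1, 0, -0.007, 0.6, 0, 0, 0, 1, 0, -0.007, 0.612, 0, 0, 0, 1]
}}

```text
clock: 5.12
tcp_pos: [0.5384, -0.1157, 0.0368]
tool_rot: [-0.686, 0.728, 0.002, -0.001]
contact_force: [-0.9, -0.1, -0.1]
finger_gap: 0.0877
```

{"method": "apply_moves", "body": {
  "increments": [0, 0, 0, 0, 0, 0, 0.5, 0, 0, 0, 0, 0, 0, 0.4, 0, 0, 0, 0, 0, 0, 0.2, 0, 0, 0, 0, 0, 0, 0, 0, 0, 0, 0, 0, 0, 0, 0, 0, 0, 0, 0, 0, 0, 0, 0, 0, 0, 0, 0, 0],
  "force": 20
}}

```text
clock: 5.7
tcp_pos: [0.5406, -0.1162, 0.04]
tool_rot: [-0.686, 0.728, -0.001, 0.001]
contact_force: [-0.3, 1.9, 6.6]
finger_gap: 0.0555
```

{"method": "apply_moves", "body": {
  "increments": [0, 0, -0.03, 0, 0, 0, 0, 0, 0, -0.1, 0, 0, 0, 0, 0, 0, -0.2, 0, 0, 0, 0, 0, 0, -0.3, 0, 0, 0, 0, 0, 0, -0.4, 0, 0, 0, 0, 0, 0, -0.5, 0, 0, 0, 0, 0, 0, -0.55, 0, 0, 0, 0, 0, 0, -0.567, 0, 0, 0, 0]
}}

```text
clock: 6.37
tcp_pos: [0.5415, -0.1169, 0.2128]
tool_rot: [-0.686, 0.728, -0.002, 0.001]
contact_force: [0.1, -0.0, -2.9]
finger_gap: 0.0559
```

{"method": "apply_moves", "body": {
  "increments": [-0.05, 0.01, 0, 0, 0, 0, 0, -0.15, 0.02, 0, 0, 0, 0, 0, -0.25, 0.03, 0, 0, 0, 0, 0, -0.35, 0.05, 0, 0, 0, 0, 0, -0.45, 0.06, 0, 0, 0, 0, 0, -0.55, 0.08, 0, 0, 0, 0, 0, -0.65, 0.09, 0, 0, 0, 0, 0, -0.709, 0.098, 0, 0, 0, 0, 0]
}}

```text
clock: 7.03
tcp_pos: [0.5216, 0.1004, 0.2081]
tool_rot: [-0.686, 0.728, 0.001, -0.001]
contact_force: [0.0, -0.3, -1.9]
finger_gap: 0.0556
```

```bash
python3 look.py b "{'tin':.178,'tier2_spot':.1,'carabiner_dee':.1,'catch_grip':.073,'flap_hinge':.045,'flap_edge':.195}" wrist,side,scene
```

```text
7.0333 [0.5216 0.1004 0.2081] [[-0.059, -0.998, -0.003], [-0.998, 0.059, 0.001], [-0.001, 0.003, -1.0]] [0.06 0.28 1.67 0.   1.19 1.69] [ 0.  -0.3 -1.9] 0.055611474846374236
wrist tin 0.64 [277. 237.] [0.519 0.101 0.178]
wrist tin 0.4 [548. 138.] [ 0.572 -0.064  0.178]
wrist tier2_spot 0.89 [265. 196.] [0.528 0.111 0.1  ]
wrist carabiner_dee 0.38 [544. 137.] [ 0.564 -0.126  0.1  ]
wrist catch_grip 0.59 [478. 252.] [ 0.449 -0.1    0.073]
wrist flap_hinge 0.93 [495.  61.] [ 0.632 -0.113  0.045]
side tin 0.88 [256. 164.] [0.522 0.107 0.178]
side tin 0.69 [348. 325.] [ 0.465 -0.424  0.178]
side tin 0.55 [386. 259.] [ 0.621 -0.322  0.178]
side tier2_spot 0.97 [260. 189.] [0.53  0.103 0.1  ]
side tier2_spot 0.37 [332. 242.] [ 0.597 -0.159  0.1  ]
side carabiner_dee 0.48 [298. 180.] [0.643 0.096 0.1  ]
side catch_grip 0.66 [265. 250.] [ 0.456 -0.09   0.073]
side flap_hinge 0.77 [333. 241.] [ 0.636 -0.111  0.045]
side flap_edge 0.84 [336. 193.] [ 0.632 -0.108  0.195]
scene tin 0.93 [291. 163.] [0.531 0.098 0.178]
scene tin 0.85 [343. 285.] [ 0.718 -0.246  0.178]
scene tin 0.69 [352. 318.] [ 0.744 -0.314  0.178]
scene tier2_spot 0.96 [292. 184.] [0.533 0.111 0.1  ]
scene tier2_spot 0.65 [280. 272.] [ 0.579 -0.186  0.1  ]
scene catch_grip 0.7 [235. 240.] [ 0.445 -0.097  0.073]
scene catch_grip 0.4 [332. 191.] [0.638 0.142 0.073]
scene flap_hinge 0.81 [309. 269.] [ 0.629 -0.116  0.045]
scene flap_edge 0.86 [311. 221.] [ 0.627 -0.112  0.195]
```

View pics/bside.png

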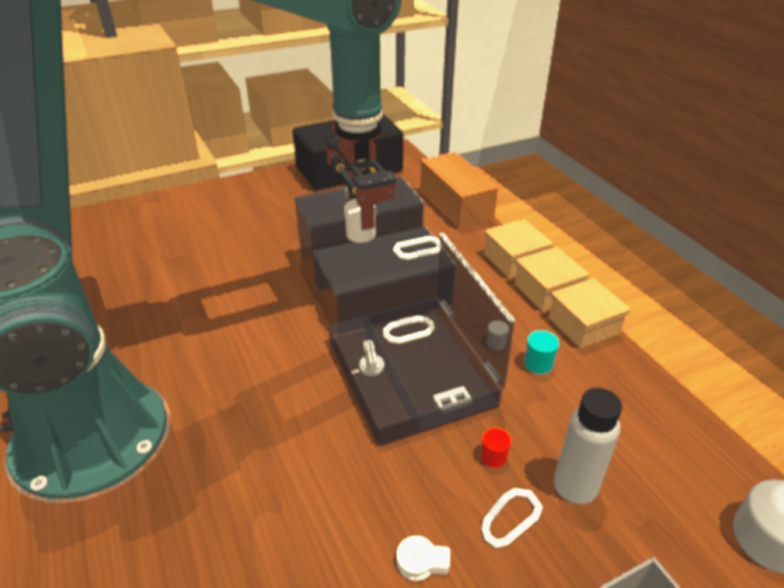

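The side view shows the tin in the jaws above tier 2 (~360,222), clear of the D carabiner (418,247), and the flap upright. I can't see the headlamp on tier 3, so I check the other views before lowering.

Run:
```python
import cv2,numpy as np
a=cv2.imread('pics/bwrist.png')[:, :]; b=cv2.imread('pics/bscene.png')[60:420,260:660]; c=cv2.imread('pics/bside.png')[110:330,270:470]
a=cv2.resize(a,(400,300)); b=cv2.resize(b,(400,360)); c=cv2.resize(c,(400,440))
o=np.zeros((600,800,3),np.uint8); o[:300,:400]=a; o[:360,400:]=b; o[300:,:400]=c[:300]; cv2.imwrite('pics/m.png',o)
```

```text
(no output)
```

View pics/m.png

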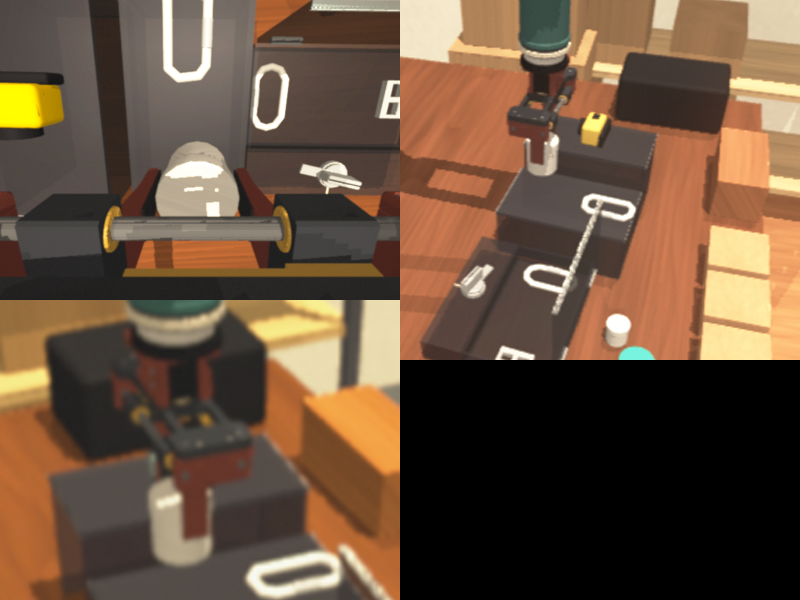

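The headlamp (wrist ~30,100; scene 595,128) is well clear, so I lower the tin and release it.

{"method": "apply_moves", "body": {
  "increments": [0, 0, 0.06, 0, 0, 0, 0, 0, 0, 0.12, 0, 0, 0, 0, 0, 0, 0.17, 0, 0, 0, 0, 0, 0, 0.21, 0, 0, 0, 0, 0, 0, 0.235, 0, 0, 0, 0, 0, 0, 0.25, 0, 0, 0, 0, 0, 0, 0.257, 0, 0, 0, 0, 0, 0, 0.257, 0, 0, 0, 0]
}}

```text
clock: 8.75
tcp_pos: [0.5235, 0.0979, 0.1324]
tool_rot: [-0.686, 0.728, -0.0, 0.0]
contact_force: [-0.3, 0.1, -1.8]
finger_gap: 0.0555
```

{"method": "apply_moves", "body": {
  "increments": [0, 0, 0, 0, 0, 0, 0, 0, 0, 0, 0, 0, 0, 0, 0, 0, 0, 0, 0, 0, 0, 0, 0, 0, 0, 0, 0, 0]
}}

```text
clock: 9.08
tcp_pos: [0.5236, 0.0979, 0.1323]
tool_rot: [-0.686, 0.728, -0.0, 0.0]
contact_force: [-0.3, 1.1, -2.7]
finger_gap: 0.0553
```

{"method": "apply_moves", "body": {
  "increments": [0, 0, 0.003, 0, 0, 0, 0, 0, 0, 0.003, 0, 0, 0, 0, 0, 0, 0.003, 0, 0, 0, 0]
}}

```text
clock: 9.33
tcp_pos: [0.5236, 0.0979, 0.132]
tool_rot: [-0.686, 0.728, -0.0, 0.0]
contact_force: [-2.2, 0.0, 4.7]
finger_gap: 0.0552
```

{"method": "apply_moves", "body": {
  "increments": [0, 0, 0.003, 0, 0, 0, 0, 0, 0, 0.003, 0, 0, 0, 0, 0, 0, 0.003, 0, 0, 0, 0]
}}

```text
clock: 9.58
tcp_pos: [0.5237, 0.0979, 0.1319]
tool_rot: [-0.686, 0.728, -0.0, 0.0]
contact_force: [-4.3, -0.9, 13.6]
finger_gap: 0.0555
```

{"method": "apply_moves", "body": {
  "increments": [0, 0, -0.003, 0, 0, 0, 0, 0, 0, -0.003, 0, 0, 0, 0.66, 0, 0, -0.003, 0, 0, 0, 0.7, 0, 0, -0.003, 0, 0, 0, 0.8, 0, 0, -0.003, 0, 0, 0, 0.9, 0, 0, -0.003, 0, 0, 0, 1, 0, 0, -0.003, 0, 0, 0, 1, 0, 0, -0.003, 0, 0, 0, 1]
}}

```text
clock: 10.25
tcp_pos: [0.5233, 0.0978, 0.131]
tool_rot: [-0.686, 0.728, 0.0, -0.0]
contact_force: [-0.0, -0.3, -0.5]
finger_gap: 0.0874
```

{"method": "apply_moves", "body": {
  "increments": [0, 0, -0.05, 0, 0, 0, 1, 0, 0, -0.1, 0, 0, 0, 1, 0, 0, -0.2, 0, 0, 0, 1, 0, 0, -0.3, 0, 0, 0, 1, 0, 0, -0.4, 0, 0, 0, 1, 0, 0, -0.5, 0, 0, 0, 1, 0, 0, -0.5, 0, 0, 0, 1]
}}

```text
clock: 10.83
tcp_pos: [0.5269, 0.0981, 0.2873]
tool_rot: [-0.686, 0.728, -0.003, 0.004]
contact_force: [0.3, -0.7, 0.9]
finger_gap: 0.0874
```

```bash
python3 look.py c "{'tin':.1,'catch_grip':.073,'flap_hinge':.045,'flap_edge':.195,'index_mark':.045}" wrist,side,scene
python3 - <<'E'
import cv2,numpy as np
b=cv2.imread('pics/cscene.png')[110:410,320:620]; c=cv2.imread('pics/cside.png')[130:430,280:580]
cv2.imwrite('pics/m2.png',np.hstack([cv2.resize(b,(400,400)),cv2.resize(c,(400,400))]))
E
```

```text
10.8333 [0.5269 0.0981 0.2873] [[-0.06, -0.998, 0.01], [-0.998, 0.06, 0.001], [-0.001, -0.01, -1.0]] [0.06 0.21 1.57 0.   1.36 1.69] [ 0.3 -0.7  0.9] 0.08743951424222116
wrist tin 0.73 [277. 190.] [0.522 0.098 0.1  ]
wrist tin 0.66 [428.  22.] [ 0.683 -0.061  0.1  ]
wrist catch_grip 0.71 [436. 236.] [ 0.445 -0.099  0.073]
wrist flap_hinge 0.68 [447.  80.] [ 0.632 -0.112  0.045]
wrist flap_edge 0.89 [550.  50.] [ 0.636 -0.11   0.195]
wrist flap_edge 0.35 [424. 139.] [ 0.576 -0.021  0.195]
wrist index_mark 0.68 [423. 245.] [ 0.422 -0.096  0.045]
wrist index_mark 0.39 [422. 142.] [ 0.561 -0.086  0.045]
wrist index_mark 0.39 [265.  76.] [0.65  0.104 0.045]
side tin 0.93 [352. 327.] [ 0.507 -0.386  0.1  ]
side tin 0.75 [257. 187.] [0.526 0.114 0.1  ]
side tin 0.73 [386. 258.] [ 0.681 -0.261  0.1  ]
side catch_grip 0.48 [266. 252.] [ 0.454 -0.099  0.073]
side flap_hinge 0.63 [332. 242.] [ 0.63  -0.113  0.045]
side flap_hinge 0.49 [298. 402.] [ 0.359 -0.448  0.045]
side flap_edge 0.78 [338. 195.] [ 0.634 -0.115  0.195]
side index_mark 0.8 [252. 266.] [ 0.417 -0.099  0.045]
side index_mark 0.43 [297. 184.] [0.668 0.147 0.045]
scene tin 0.88 [338. 284.] [ 0.704 -0.187  0.1  ]
scene tin 0.69 [352. 317.] [ 0.744 -0.259  0.1  ]
scene tin 0.67 [254. 351.] [ 0.581 -0.376  0.1  ]
scene catch_grip 0.75 [235. 242.] [ 0.447 -0.104  0.073]
scene flap_hinge 0.92 [310. 265.] [ 0.63  -0.103  0.045]
scene flap_hinge 0.28 [268. 301.] [ 0.562 -0.227  0.045]
scene flap_edge 0.81 [313. 218.] [ 0.63  -0.103  0.195]
scene flap_edge 0.26 [293. 185.] [ 0.562 -0.005  0.195]
scene index_mark 0.68 [227. 246.] [ 0.42  -0.095  0.045]
scene index_mark 0.58 [292. 186.] [0.518 0.168 0.045]
```

View pics/m2.png

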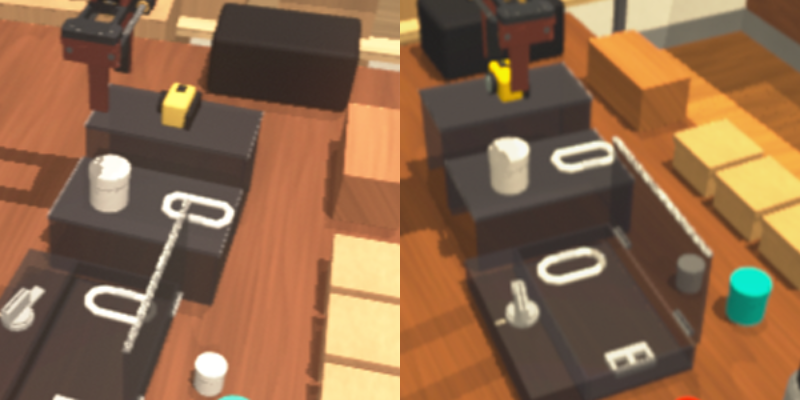

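The tin stands upright on tier 2 (left panel 108,185; right panel 508,165), and the flap is upright. Next I go behind the flap with the fingers shut.

{"method": "apply_moves", "body": {
  "increments": [0.683, -0.635, 0, 0, 0, 0, 0, 0.683, -0.635, 0, 0, 0, 0, 0, 0.683, -0.635, 0, 0, 0, 0, 0, 0.683, -0.635, 0, 0, 0, 0, 0, 0.683, -0.635, 0, 0, 0, 0, 0, 0.683, -0.635, 0, 0, 0, 0, 0, 0.683, -0.635, 0, 0, 0, 0, 0, 0.683, -0.635, 0, 0, 0, 0, 0]
}}

```text
clock: 12.4
tcp_pos: [0.7044, -0.1236, 0.2799]
tool_rot: [-0.684, 0.729, -0.001, -0.0]
contact_force: [-0.1, -0.2, -0.3]
finger_gap: 0.0376
```

{"method": "apply_moves", "body": {
  "increments": [0, 0, 0.1, 0, 0, 0, 0, 0, 0, 0.2, 0, 0, 0, 0, 0, 0, 0.3, 0, 0, 0, 0, 0, 0, 0.38, 0, 0, 0, 0, 0, 0, 0.407, 0, 0, 0, 0, 0, 0, 0.407, 0, 0, 0, 0, 0, 0, 0.407, 0, 0, 0, 0]
}}

```text
clock: 12.98
tcp_pos: [0.7015, -0.1178, 0.1597]
tool_rot: [-0.686, 0.728, -0.0, 0.0]
contact_force: [-0.0, 0.2, 1.1]
finger_gap: 0.0008
```

```bash
cat > flap.py <<'E'
from h import *
s=manip.observe(); p=s["tcp_pos"]; print(s["clock"],np.round(p,4),s["finger_gap"])
ex=np.array([np.cos(.06),-np.sin(.06)]); X0=ex@(p[:2]-[.5565,-.109]); print("stand x",X0,"y",np.array([-ex[1],ex[0]])@(p[:2]-[.5565,-.109]))
r,pen=.12,.002
for th in np.r_[1.57,np.arange(1.5,-.01,-.1)]:
    c_,s_=np.cos(th),np.sin(th)
    x=.085-r*c_+(.006-pen)*s_; z=.045+r*s_+(.006-pen)*c_
    print(round(th,2),round((X0-x)/.3,3),round((p[2]-z)/.3,3))
E
python3 flap.py
```

```text
12.9833 [ 0.7015 -0.1178  0.1597] 0.0008045243900616777
stand x 0.14522238603533796 y -8.811927413046594e-05
1.57 0.188 -0.018
1.5 0.216 -0.018
1.4 0.256 -0.014
1.3 0.295 -0.007
1.2 0.333 0.005
1.1 0.37 0.02
1.0 0.406 0.038
0.9 0.439 0.061
0.8 0.47 0.086
0.7 0.498 0.114
0.6 0.523 0.145
0.5 0.545 0.179
0.4 0.564 0.214
0.3 0.579 0.251
0.2 0.59 0.29
0.1 0.597 0.329
-0.0 0.601 0.369
```

{"method": "apply_moves", "body": {
  "increments": [0, 0.08, -0.018, 0, 0, 0, 0, 0, 0.15, -0.018, 0, 0, 0, 0, 0, 0.188, -0.018, 0, 0, 0, 0, 0, 0.216, -0.018, 0, 0, 0, 0, 0, 0.236, -0.016, 0, 0, 0, 0, 0, 0.256, -0.014, 0, 0, 0, 0, 0, 0.276, -0.01, 0, 0, 0, 0, 0, 0.295, -0.007, 0, 0, 0, 0]
}}

```text
clock: 13.65
tcp_pos: [0.6134, -0.113, 0.1617]
tool_rot: [-0.686, 0.728, -0.001, 0.0]
contact_force: [1.8, -0.3, 1.7]
finger_gap: 0.0003
```

{"method": "apply_moves", "body": {
  "increments": [0, 0.019, 0.006, 0, 0, 0, 0, 0, 0.038, 0.012, 0, 0, 0, 0, 0, 0.057, 0.019, 0, 0, 0, 0, 0, 0.075, 0.027, 0, 0, 0, 0, 0, 0.093, 0.036, 0, 0, 0, 0, 0, 0.111, 0.045, 0, 0, 0, 0, 0, 0.128, 0.056, 0, 0, 0, 0, 0, 0.144, 0.068, 0, 0, 0, 0]
}}

```text
clock: 14.32
tcp_pos: [0.5691, -0.1101, 0.1403]
tool_rot: [-0.686, 0.728, 0.0, -0.0]
contact_force: [1.5, -0.3, 0.2]
finger_gap: 0.0003
```

```bash
python3 flap.py|head -2;  python3 look.py d "{'flap_edge':.15}" side,scene
python3 - <<'E'
import cv2,numpy as np
b=cv2.imread('pics/dscene.png')[110:410,320:620]; c=cv2.imread('pics/dside.png')[130:430,280:580]
cv2.imwrite('pics/m3.png',np.hstack([cv2.resize(b,(400,400)),cv2.resize(c,(400,400))]))
E
```

```text
14.3167 [ 0.5691 -0.1101  0.1403] 0.00033619433285193086
stand x 0.012682655609612679 y -0.0003241756104856156
14.3167 [ 0.5691 -0.1101  0.1403] [[-0.06, -0.998, -0.0], [-0.998, 0.06, 0.0], [-0.0, 0.0, -1.0]] [-0.31  0.42  1.65  0.    1.08  1.32] [ 1.5 -0.3  0.2] 0.00033619433285193086
side flap_edge 0.64 [297. 216.] [ 0.54  -0.093  0.15 ]
scene flap_edge 0.65 [269. 223.] [ 0.53  -0.096  0.15 ]
scene flap_edge 0.62 [310. 266.] [ 0.645 -0.194  0.15 ]
```

View pics/m3.png

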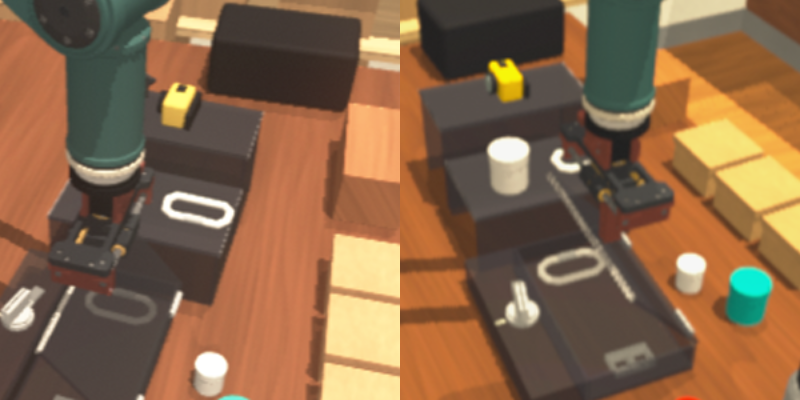

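The flap is following the fingers at roughly 0.9 rad (trim line 590,235 in the right panel). I continue along the arc.

{"method": "apply_moves", "body": {
  "increments": [0, 0.016, 0.012, 0, 0, 0, 0, 0, 0.031, 0.025, 0, 0, 0, 0, 0, 0.045, 0.039, 0, 0, 0, 0, 0, 0.059, 0.053, 0, 0, 0, 0, 0, 0.072, 0.068, 0, 0, 0, 0, 0, 0.084, 0.084, 0, 0, 0, 0, 0, 0.095, 0.101, 0, 0, 0, 0, 0, 0.106, 0.118, 0, 0, 0, 0]
}}

```text
clock: 15.18
tcp_pos: [0.5375, -0.1082, 0.1048]
tool_rot: [-0.686, 0.728, 0.0, -0.0]
contact_force: [0.6, 0.1, 0.2]
finger_gap: 0.0004
```

{"method": "apply_moves", "body": {
  "increments": [0, 0.01, 0.017, 0, 0, 0, 0, 0, 0.019, 0.035, 0, 0, 0, 0, 0, 0.027, 0.053, 0, 0, 0, 0, 0, 0.034, 0.072, 0, 0, 0, 0, 0, 0.04, 0.091, 0, 0, 0, 0, 0, 0.045, 0.111, 0, 0, 0, 0, 0, 0.049, 0.131, 0, 0, 0, 0, 0, 0.052, 0.15, 0, 0, 0, 0]
}}

```text
clock: 15.85
tcp_pos: [0.5222, -0.1074, 0.0597]
tool_rot: [-0.686, 0.728, 0.0, -0.0]
contact_force: [0.4, 0.5, 0.6]
finger_gap: 0.0007
```

```bash
python3 flap.py|head -2; python3 -c "
from h import *; print(manip.observe()['contact_force'])"
```

```text
15.85 [ 0.5222 -0.1074  0.0597] 0.0007228418372787603
stand x -0.034326999604222384 y -0.00041534510288060455
[0.42099428 0.51341185 0.61126641]
```

{"method": "apply_moves", "body": {
  "increments": [0, 0, 0.008, 0, 0, 0, 0, 0, 0, 0.016, 0, 0, 0, 0, 0, 0, 0.022, 0, 0, 0, 0, 0, 0, 0.026, 0, 0, 0, 0, 0, 0, 0.029, 0, 0, 0, 0, 0, 0, 0.029, 0, 0, 0, 0]
}}

```text
clock: 16.35
tcp_pos: [0.5225, -0.1074, 0.0516]
tool_rot: [-0.686, 0.728, 0.0, -0.0]
contact_force: [0.4, 0.1, -0.7]
finger_gap: 0.0008
```

{"method": "apply_moves", "body": {
  "increments": [0, 0, 0.003, 0, 0, 0, 0, 0, 0, 0.003, 0, 0, 0, 0, 0, 0, 0.003, 0, 0, 0, 0]
}}

```text
clock: 16.6
tcp_pos: [0.5227, -0.1074, 0.0513]
tool_rot: [-0.686, 0.728, -0.0, 0.0]
contact_force: [-0.6, 0.6, 5.2]
finger_gap: 0.0006
```

{"method": "apply_moves", "body": {
  "increments": [0, 0, 0.002, 0, 0, 0, 0, 0, 0, 0.002, 0, 0, 0, 0, 0, 0, -0.05, 0, 0, 0, 0, 0, 0, -0.15, 0, 0, 0, 0, 0, 0.05, -0.25, 0, 0, 0, 0.4, 0, 0.12, -0.33, 0, 0, 0, 0.6, 0, 0.2, -0.36, 0, 0, -0.04, 0.6, 0, 0.246, -0.36, 0, 0, -0.08, 0.6]
}}

```text
clock: 17.27
tcp_pos: [0.4484, -0.1032, 0.1612]
tool_rot: [0.773, -0.634, 0.002, -0.0]
contact_force: [-0.6, 0.6, 0.2]
finger_gap: 0.0236
```

{"method": "apply_moves", "body": {
  "increments": [0, 0, 0, 0, 0, -0.3, 0.6, 0, 0, 0, 0, 0, -0.3, 0.6, 0, 0, 0, 0, 0, -0.3, 0.6, 0, 0, 0, 0, 0, -0.3, 0.6, 0, 0, 0, 0, 0, -0.3, 0.6, 0, 0, 0, 0, 0, -0.3, 0.6, 0, 0, 0, 0, 0, -0.3, 0.6, 0, 0, 0, 0, 0, -0.32, 0.6]
}}

```text
clock: 17.93
tcp_pos: [0.449, -0.103, 0.1589]
tool_rot: [0.983, -0.186, 0.0, 0.0]
contact_force: [-0.3, -0.0, -0.1]
finger_gap: 0.0524
```

```bash
python3 look.py e "{'catch_grip':.073,'flap_edge':.048,'index_mark':.045,'flap_hinge':.045,'tin':.1}" wrist,side,scene
python3 - <<'E'
from h import *
img,K,R,t=cam('wrist')
for q in manip.cut_out('wrist','catch')[:2]:
    m=q['region']; print(q['score'],np.round(q['box']))
    ys,xs=np.nonzero(m); P=np.array([onz((x,y),.07,K,R,t)[:2] for x,y in zip(xs[::3],ys[::3])])
    C=P.mean(0); w,v=np.linalg.eigh(np.cov((P-C).T)); d=v[:,1]; d*=np.sign(d[1]); print(C,np.sqrt(w),np.arctan2(d[0],d[1]))
E
```

```text
17.9333 [ 0.449  -0.103   0.1589] [[0.931, -0.366, 0.001], [-0.366, -0.931, -0.0], [0.001, 0.0, -1.0]] [-0.38  0.24  1.88 -0.    1.03 -0.  ] [-0.3 -0.  -0.1] 0.05237014486255607
wrist catch_grip 0.6 [278. 211.] [ 0.449 -0.104  0.073]
wrist catch_grip 0.28 [376. 154.] [ 0.537 -0.088  0.073]
wrist flap_edge 0.63 [311. 188.] [ 0.482 -0.101  0.048]
wrist index_mark 0.93 [245. 208.] [ 0.419 -0.098  0.045]
wrist flap_hinge 0.6 [311. 187.] [ 0.482 -0.101  0.045]
wrist flap_hinge 0.55 [478. 136.] [ 0.63  -0.112  0.045]
wrist tin 0.69 [525. 101.] [ 0.633 -0.085  0.1  ]
side catch_grip 0.64 [267. 251.] [ 0.458 -0.097  0.073]
side flap_edge 0.84 [280. 254.] [ 0.494 -0.096  0.048]
side index_mark 0.62 [256. 267.] [ 0.424 -0.106  0.045]
side flap_hinge 0.71 [332. 241.] [ 0.633 -0.108  0.045]
side tin 0.81 [384. 256.] [ 0.68  -0.252  0.1  ]
side tin 0.72 [350. 327.] [ 0.506 -0.384  0.1  ]
side tin 0.66 [356. 246.] [ 0.641 -0.198  0.1  ]
scene catch_grip 0.84 [234. 241.] [ 0.444 -0.1    0.073]
scene flap_edge 0.78 [248. 254.] [ 0.48  -0.109  0.048]
scene flap_edge 0.46 [279. 407.] [ 0.645 -0.442  0.048]
scene index_mark 0.83 [227. 246.] [ 0.423 -0.097  0.045]
scene index_mark 0.63 [146. 371.] [ 0.384 -0.439  0.045]
scene flap_hinge 0.65 [308. 270.] [ 0.628 -0.118  0.045]
scene tin 0.86 [252. 351.] [ 0.577 -0.377  0.1  ]
scene tin 0.85 [288. 186.] [0.525 0.102 0.1  ]
scene tin 0.58 [354. 317.] [ 0.748 -0.256  0.1  ]
0.69 [278. 188.  39.  94.]
[ 0.45269661 -0.0884456 ] [0.00701813 0.02004264] 0.2836291488927342
```

View pics/ewrist.png

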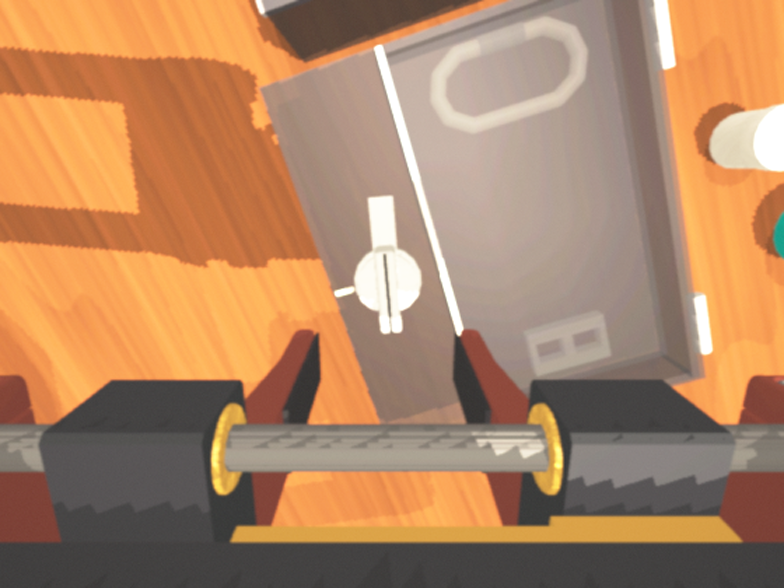

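The flap is shut flat, with its trim edge running (380,48)-(460,330). The catch tongue points about 5° left of image up, with the bar at ~(388,290) and the index mark at (344,292). I align the jaws with the bar and descend.

Run:
```python
from h import *
img,K,R,t=cam('wrist')
k=560/784
def w(p,z): return onz(np.array(p)*k,z,K,R,t)[:2]
a,b=w((380,48),.051),w((460,330),.051); d=a-b; print("edge yaw cw",np.arctan2(d[0],d[1]),a,b)
a,b=w((384,255),.081),w((390,330),.081); d=a-b; print("bar cw",np.arctan2(d[0],d[1]),(a+b)/2)
a,b=w((380,200),.057),w((382,245),.057); d=a-b; print("tongue cw",np.arctan2(d[0],d[1]))
print("tool cw",np.arctan2(.366,.931))
a,b=w((344,292),.045),w((388,280),.05); d=a-b; print("index dir",a,np.arctan2(d[1],-d[0]))
```

```text
edge yaw cw 0.07926161561964408 [0.49448919 0.02437762] [ 0.4807824  -0.14819114]
bar cw 0.30309044775866895 [ 0.44914362 -0.09957903]
tongue cw 0.3388729224245377
tool cw 0.37456622050927046
index dir [ 0.419776   -0.09801661] 0.06455488127639601
```

{"method": "apply_moves", "body": {
  "increments": [0, 0, 0.06, 0, 0, -0.024, 0.6, 0, 0, 0.12, 0, 0, -0.024, 0.6, 0, 0, 0.18, 0, 0, -0.024, 0.6, 0, 0, 0.23, 0, 0, -0.024, 0.6, 0, 0, 0.27, 0, 0, -0.024, 0.6, 0, 0, 0.3, 0, 0, -0.024, 0.6, 0, 0, 0.318, 0, 0, -0.024, 0.6, 0, 0, 0.318, 0, 0, -0.024, 0.6]
}}

```text
clock: 19.65
tcp_pos: [0.4482, -0.1028, 0.0625]
tool_rot: [0.988, -0.152, -0.001, -0.0]
contact_force: [1.0, 0.5, 0.2]
finger_gap: 0.0524
```

{"method": "apply_moves", "body": {
  "increments": [0, 0, 0, 0, 0, 0, 0.3, 0, 0, 0, 0, 0, 0, 0, 0, 0, 0, 0, 0, 0, 0, 0, 0, 0, 0, 0, 0, 0, 0, 0, 0, 0, 0, 0, 0, 0, 0, 0, 0, 0, 0, 0, 0, 0, 0, 0, 0, 0, 0],
  "force": 12
}}

```text
clock: 20.23
tcp_pos: [0.4498, -0.1034, 0.0637]
tool_rot: [0.988, -0.152, 0.001, 0.0]
contact_force: [2.0, 0.3, 1.1]
finger_gap: 0.0122
```

{"method": "apply_moves", "body": {
  "increments": [0, 0, 0, 0, 0, 0.03, 0, 0, 0, 0, 0, 0, 0.06, 0, 0, 0, 0, 0, 0, 0.09, 0, 0, 0, 0, 0, 0, 0.12, 0, 0, 0, 0, 0, 0, 0.15, 0, 0, 0, 0, 0, 0, 0.18, 0, 0, 0, 0, 0, 0, 0.21, 0, 0, 0, 0, 0, 0, 0.24, 0]
}}

```text
clock: 20.9
tcp_pos: [0.4479, -0.1019, 0.0636]
tool_rot: [0.862, -0.507, -0.001, -0.0]
contact_force: [-3.0, 6.1, 8.5]
finger_gap: 0.0119
```

{"method": "apply_moves", "body": {
  "increments": [0, 0, 0, 0, 0, 0.03, 0, 0, 0, 0, 0, 0, 0.06, 0, 0, 0, 0, 0, 0, 0.09, 0, 0, 0, 0, 0, 0, 0.12, 0, 0, 0, 0, 0, 0, 0.15, 0, 0, 0, 0, 0, 0, 0.185, 0, 0, 0, 0, 0, 0, 0.185, 0, 0, 0, 0, 0, 0, 0.185, 0]
}}

```text
clock: 21.57
tcp_pos: [0.4474, -0.1001, 0.0636]
tool_rot: [-0.681, 0.732, 0.002, 0.001]
contact_force: [-0.8, 13.2, 10.8]
finger_gap: 0.0114
```

{"method": "apply_moves", "body": {
  "increments": [0, 0, 0, 0, 0, 0, 0.3, 0, 0, 0, 0, 0, 0, 0.5, 0, 0, 0, 0, 0, 0, 0.6, 0, 0, -0.05, 0, 0, 0, 0.6, 0, 0, -0.15, 0, 0, 0, 0.6, 0, 0, -0.28, 0, 0, 0, 0.6, 0, 0, -0.4, 0, 0, 0, 0.6, 0, 0, -0.4, 0, 0, 0, 0.6]
}}

```text
clock: 22.23
tcp_pos: [0.4531, -0.1049, 0.1895]
tool_rot: [-0.682, 0.731, -0.005, 0.002]
contact_force: [0.9, 0.9, -0.1]
finger_gap: 0.0523
```

```bash
python3 look.py f "{'tin':.1,'index_mark':.045,'catch_grip':.073,'flap_edge':.048}" wrist,side,scene
python3 - <<'E'
import cv2,numpy as np
a=cv2.imread('pics/fwrist.png'); b=cv2.imread('pics/fscene.png')[110:410,320:620]; c=cv2.imread('pics/fside.png')[130:430,280:580]
o=np.zeros((600,784,3),np.uint8)
o[:392]=cv2.resize(a[150:444,150:738],(784,392),interpolation=2); o[392:,:208]=cv2.resize(b,(208,208)); o[392:,208:416]=cv2.resize(c,(208,208)); cv2.imwrite('pics/m4.png',o)
E
```

```text
22.2333 [ 0.4531 -0.1049  0.1895] [[-0.07, -0.998, 0.01], [-0.998, 0.07, -0.004], [0.004, -0.011, -1.0]] [-0.38  0.2   1.84 -0.    1.09  1.26] [ 0.9  0.9 -0.1] 0.05228654673022366
wrist tin 0.78 [ 11. 140.] [0.523 0.097 0.1  ]
wrist tin 0.6 [477.  74.] [ 0.546 -0.262  0.1  ]
wrist index_mark 0.64 [268. 226.] [ 0.42  -0.095  0.045]
wrist catch_grip 0.6 [271. 207.] [ 0.448 -0.1    0.073]
wrist flap_edge 0.92 [271. 165.] [ 0.483 -0.102  0.048]
side tin 0.73 [278. 255.] [ 0.464 -0.145  0.1  ]
side tin 0.68 [353. 245.] [ 0.636 -0.193  0.1  ]
side tin 0.56 [385. 260.] [ 0.674 -0.266  0.1  ]
side index_mark 0.63 [254. 269.] [ 0.417 -0.111  0.045]
side catch_grip 0.82 [267. 251.] [ 0.459 -0.098  0.073]
side flap_edge 0.69 [279. 255.] [ 0.491 -0.099  0.048]
scene tin 0.72 [254. 349.] [ 0.578 -0.373  0.1  ]
scene tin 0.57 [341. 284.] [ 0.711 -0.184  0.1  ]
scene tin 0.56 [352. 314.] [ 0.743 -0.252  0.1  ]
scene index_mark 0.63 [227. 247.] [ 0.423 -0.098  0.045]
scene catch_grip 0.74 [236. 240.] [ 0.445 -0.095  0.073]
scene flap_edge 0.59 [249. 252.] [ 0.481 -0.104  0.048]
```

View pics/fwrist.png

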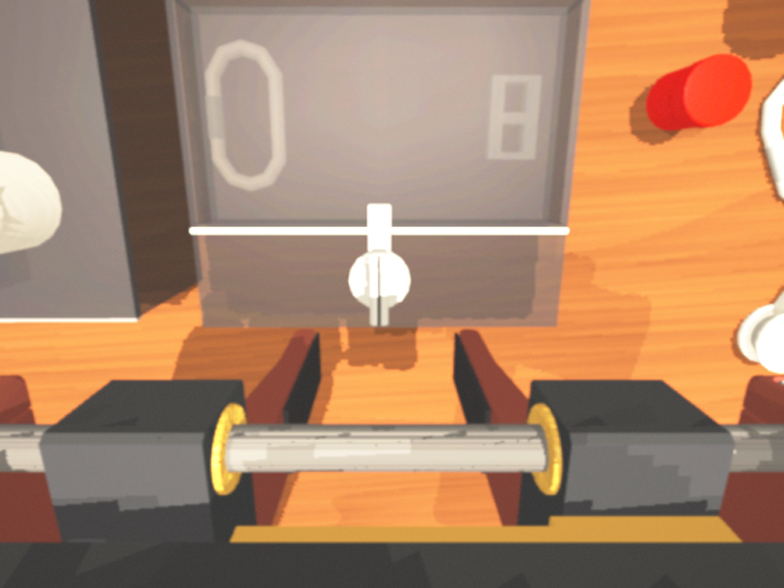

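The tongue (378,205)-(378,325) is square to the flap's straight edge and lies over it. The bar line meets the index mark, and the tin stands on tier 2 at the left. Handing in.

```bash
python3 -c "
from h import *
print(manip.observe()['contact_force']); print(manip.finish_job())"
```

```text
[ 0.67805973 -0.23964058  0.06034914]
the job is handed in; nothing more can be done
None
```

The job is done and handed in at about 22 s on the robot's clock; the hand-in gives no verdict.

- **Tin:** I gripped it by the lid, lifted it out and lowered it onto the front of the second tier until I felt contact. Pictures after release show it upright there, and the last wrist view puts it at about world (0.523, 0.097), where it was set down.
- **Flap:** I pushed it from behind along its arc at about 0.6 rad/s, far below the 3 rad/s limit. At the end, pressing down met firm resistance at tip height 51 mm, which matches the shut height, and later views show it lying flat.
- **Catch:** I gripped the bar and turned it about 76° clockwise. In the last wrist picture the tongue lies over the flap, square to its edge within about 1° by eye, with the line towards the index mark. The tool itself ended at about 1.57 rad from the stand's axis, with roughly 0.02 rad of uncertainty in the stand's yaw.
- **Other gear:** I saw no sign that anything else had moved, but I did not measure each piece again at the end. The robot was clear of everything, with only noise on the force reading.

In the last pictures, the side and scene networks did not report the tin on tier 2. Only the wrist view confirmed it there. The arm was probably blocking their view, but I did not check that.

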